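# Extend the expandable desk tray until it locks and put the stapler in it

## Task

The expandable desk tray is pushed together too short for the stapler. Push its sliding end out until the spring lock button clicks up through the hole in the rail, then lay the stapler lengthwise inside the tray, flat on its base. Set it down rather than dropping it, leave the tray locked at its full length, and do not disturb the other things on the desk.

Things in the scene. Friction and masses are not known exactly. Their poses are not given: they have to be found in the camera images.
- tray: Outer half of a low grey expandable desk tray, fixed to the desk. Origin: centre of its underside; own +x: the way it extends (to the robot's right, within 0.4 rad). 120 mm long (x -60 to 60, open at +60) by 110 wide (y -55 to 55), walls 3 mm thick, tops 35 above the desk. A rail sleeve 20 wide runs along its -y flank (robot's side), y -55 to -75.
- tray_floor (a point): Middle of the tray's inside at full length: on its centre line, 39.5 mm along the tray's +x from its origin, 9 mm above the desk, same axes. The inside is 98 mm wide between inner walls (tops 34 mm above the desk); the floor lies 7.5 mm above the desk in the outer half, 9.5 mm in the sliding half. Empty at the start.
- extension (a joint): How far the sliding half is drawn out along the tray's +x, m: 0 = pushed together, 0.076 = end stop. The button comes out at about 0.0735, then it cannot slide back. About 2.5 N of friction; it stays where it is left. Starts at up to 0.020. Inside length of the tray = 118 mm + this (about 193 mm when locked).
- end_wall (a point): Centre of the inner face of the sliding half's upright end wall, 27 mm above the desk, on the tray's centre line, 61 mm + extension along +x from the tray's origin. The face looks along the tray's -x. The wall is 4 mm thick, 130 wide, top 45 above the desk, with a lip outward on top. Closed fingers can go down inside the tray and push it outward.
- lock_button (a joint): Height of the spring lock button, m: about 0 while it is held down inside the rail sleeve, 0.009 when it has clicked out through the hole. A light spring (about 2 N) lifts it by itself; it need not be touched.
- button_top (a point): Top of the lock button, an 11 mm round steel pin; about 5 mm proud of the rail sleeve when out.
- lock_hole (a point): Middle of the 14 mm square lock hole in the top of the rail sleeve, 37 mm above the desk, at x = 46, y = -65 mm in the tray's frame; fixed to the outer half.
- stapler: Black desk stapler, 152 mm long (own x), 38 wide (own y), 51 high, about 0.22 kg; origin at the centre of its underside. Base 38 wide, 8 high; upper arm 30 wide from 24 to 51 mm up, fixed to the base here. It stands on its base left of the tray, its length within 0.35 rad of the robot's left-right direction.
- tape_dispenser: Black tape dispenser with a roll of tape, 150 x 50 x 77 high, origin at the centre of its underside. Bystander: it stands beside the stapler, nearer or farther than it.
- note_pad: Square pink pad of sticky notes, 77 x 77 x 26 high, bystander to the right of the tray.
- mug: White patterned mug, 92 wide, 127 with its handle, 95 high, bystander behind the tray.
- glue_stick: Upright glue stick, 26 across, 90 high, bystander behind the tray.

How it is judged:
On the way:
1. the tray is drawn out and its lock button has clicked out (value of joint extension above 0.069 m and value of joint lock_button above 0.006 m), for 0.2 s.
At the end, for the whole second after the job is handed in: Tray still locked out (extension over 69 mm, button out over 6 mm); stapler at rest inside, flat on its base (0.12 rad, underside within 6 mm of the floor point), lengthwise within 0.5 rad either way round, centre within 30 mm along and 35 mm across of the middle of the extended tray (all of step 1 and x of stapler in the frame of tray_floor between -0.03 and 0.03 m and y of stapler in the frame of tray_floor between -0.035 and 0.035 m and z of stapler in the frame of tray_floor below 0.006 m and angle between stapler's own z axis and vertical below 0.12 rad and angle between the x axis of stapler and the x axis of tray, either way round below 0.5 rad and linear speed of stapler below 0.02 m/s); the robot touches nothing.
It fails at once if the stapler is dropped or thrown (over 0.7 m/s with no finger on it) (linear speed of stapler above 0.7 m/s and contact force between the fingers and stapler below 0.1 N).
It fails at once if a bystander (tape dispenser, note pad, mug, glue stick) is moved more than 30 mm (distance of any of tape_dispenser, note_pad, mug, glue_stick from where it was at the start of the episode above 0.03 m).
It also fails if it takes over 51 s, if anything falls off the work surface, if the arm or the gripper's body presses on something with over 40 N, if the wrist force passes 120 N, or if a joint passes its speed limit or range.

## Robot

A 6-joint arm with a two-finger parallel gripper is mounted at the origin on a cart in front of the work surface, level with it; the furniture and walls round the work are solid. World frame = base frame: x ahead of the robot, y to its left, z up, the work surface at z = 0. Lengths are in m, angles in rad, forces in N, time in s.
With the tool pointing down it reaches from about 0.3 to 0.875 m from the base axis. Payload 6.4 kg.
Tool frame: the origin (TCP) lies midway between the tips of the shut fingers; the grasp point (between the pads) lies 19 mm behind it; z points along the fingers, y is the line along which they close (so a half turn about z gives the same grasp; the last joint's range is limited). The gripper opens to 85 mm and grips with 20 to 120 N. Pads are 22 mm wide; open, the fingers measure 114 mm over their backs; the gripper's body (76 mm by 85 mm) begins 54 mm behind the grasp point. The pads swing forward as they close: fully open they stand 13 mm farther back than shut.
Start: joints at [-1.46, 0.181, 1.607, -0, 1.354, -0.206], TCP at [0.179, -0.546, 0.231] pointing down, gripper open.
Joint ranges: [-2.99, 2.99], [-0.89, 2.07], [0.3, 2.58], [-1.14, 4.28], [0, 2.63], [-3.12, 3.12]. Speed limits (rad/s): [2.57, 2.57, 3.01, 3.14, 3.14, 3.14].

## Interface

Orientations are given as a unit quaternion [w, x, y, z].
In Python, from bench import ctrl gives the robot as it stands.
- The arm moves only by the tool drive_tool, never from a script. Its argument "plan" is a list that holds one entry, the list of rows, each a list of 4 numbers: the shift along the tool's x, y, z scaled (see below), then the turn about the tool's z scaled (see below). In form: [[[x, y, z, roll], ...]]. A call has 1 to 12 rows; each row is the pose to reach, as a shift and turn from the pose commanded when the call began, along the tool's axes at that moment, turning the shorter way round; what a row does not reach only later rows make up. The controller multiplies each number of a shift by 400 mm and each number of a turn by 180 degrees. A row lasts 1/12 s, in which the tool goes at most 41.7 mm and 7.16 degrees, less where a joint would pass 70% of its speed; a pose out of reach is approached as far as the arm can. A call with a number of a shift or a turn outside -1 to 1 is refused whole. A call with a gripper value outside its range is refused whole. "jaw" is the closure, from 0 (fully open) to 1 (shut), set as the call begins (left out, the last holds). The fingers move at their own pace and stop on an object; the grip force is fixed at half the most. Time passes only in rows, so rows that repeat a pose let the fingers close. It gives the time, the measured TCP pose, the force, the opening and the grip force at its end, in the units of the state.
- ctrl.get_obs(): the state, without advancing time (a new reading comes with each control period).
- ctrl.camera(name): name is "side" or "top" or "wrist"; returns (picture, depth): 384x512x3 uint8, red, green, blue; 384x512 float32, m along the optical axis (not along the pixel's ray), 0 where there is no reading.
- ctrl.camera_info(name): a dict with "camera_matrix" (3x3 intrinsics, pixels), "R" (3x3) and "t" (3): a world point X has camera coordinates R X + t; the wrist camera has in their place "T_tool_cam" (4x4, takes a point from camera to tool coordinates, whose origin is the TCP and whose axes are the flange's). Camera axes: x right, y down, z forward; pixel columns grow to the right and rows downward; lengths in m; the calibration is good to about 2 mm. The wrist camera is an equidistant fisheye: a pixel r from the principal point sees the ray r / f radians off the axis. A picture is of the moment at which its call begins: read the wrist's pose just before it. camera_info takes no time and is no camera call.
- ctrl.hand_in(): hands the job in; it is judged then, once.
The state is a dict: "time_s": time; "q": joint angles; "dq": joint speeds; "joint_efforts": joint torques, N m; "eef_pos": TCP position; "eef_rot": TCP orientation; "wrist_force": force on the tool from outside, world axes, zero at the start; "torque": the same for the moment, N m; "opening": opening from 0.0 (shut) to 1.0 (fully open); "grasp_force": force on a finger pad.
Only numpy, scipy, OpenCV 4.12 (cv2) and the standard library are available. Lean on these libraries where they do the work, as an engineer would, in place of code of your own. Each camera call takes 0.05 s, during which the arm holds its last target. There are 200 camera calls.

## Working session

There is one attempt and no reset: what is moved stays moved. The work goes in short steps, Python scripts to look and compute and a tool call to move; the robot and the scene stay as the last step left them, time stands still between calls to the robot, and variables do not carry over. Pictures are saved under pics/ and viewed, at most 10 in all, crops included, and the job is handed in when it is done.

Besides the shell and the picture viewer there is one more tool, called after "Request:" as name(argument=value, ...) on one line, values as JSON. drive_tool: Moves the arm, as the interface text tells. Its arguments: {"type":"object","properties":{"plan":{"type":"array"},"jaw":{"type":"number"}},"required":["plan"]}

```bash
mkdir -p pics; ls; cat > h.py <<'E'
from bench import ctrl
import numpy as np, cv2
def snap(n,f):
    im,d=ctrl.camera(n); cv2.imwrite(f'pics/{f}.png',im[:,:,::-1]); np.save(f'pics/{f}.npy',d); return im,d
def cloud(n,d):
    c=ctrl.camera_info(n);K=np.array(c['camera_matrix']);R=np.array(c['R']);t=np.array(c['t'])
    v,u=np.mgrid[:d.shape[0],:d.shape[1]]
    p=np.stack([(u-K[0,2])/K[0,0]*d,(v-K[1,2])/K[1,1]*d,d],-1)
    P=(p-t)@R; P[d==0]=np.nan; return P
E
python3 - <<'E'
from h import *
im,d=snap('top','top0'); s,ds=snap('side','side0')
P=cloud('top',d);np.save('pics/P.npy',P)
c=ctrl.camera_info('top');print(c)
o=ctrl.get_obs();print(o)
cv2.imwrite('pics/a.png',cv2.resize(im[:,:,::-1],(800,600)))
E
```

```text
pics
{'camera_matrix': array([[424.28644182,   0.        , 250.12052467],
       [  0.        , 424.28644182, 191.892403  ],
       [  0.        ,   0.        ,   1.        ]]), 'R': array([[ 1.31700216e-02, -9.99912653e-01,  1.11181752e-03],
       [-9.90824523e-01, -1.31998822e-02, -1.34508468e-01],
       [ 1.34511395e-01,  6.69863381e-04, -9.90911820e-01]]), 't': array([-0.01095095,  0.582944  ,  1.27394678])}
{'time_s': 0.1, 'q': array([-1.46030585e+00,  1.81453587e-01,  1.60790555e+00, -5.23654688e-06,
        1.35382765e+00, -2.06307957e-01]), 'dq': array([ 0.00098426, -0.00258144, -0.00239633,  0.00016251, -0.00114473,
       -0.00066474]), 'joint_efforts': array([ 6.44311331e-04, -4.45874083e+01, -3.52236450e+01, -1.72867435e-04,
        4.22896221e-03,  1.01894062e-05]), 'eef_pos': array([ 0.17908145, -0.54587247,  0.23048284]), 'eef_rot': array([-7.96275121e-04,  9.87480650e-01,  1.57738173e-01,  3.56183801e-05]), 'wrist_force': array([ 0.63270026, -0.33482906, -1.12604635]), 'torque': array([ 0.01748359, -0.00644754,  0.04778319]), 'grasp_force': 0.0, 'opening': 0.9998889160176185}
```

View pics/a.png

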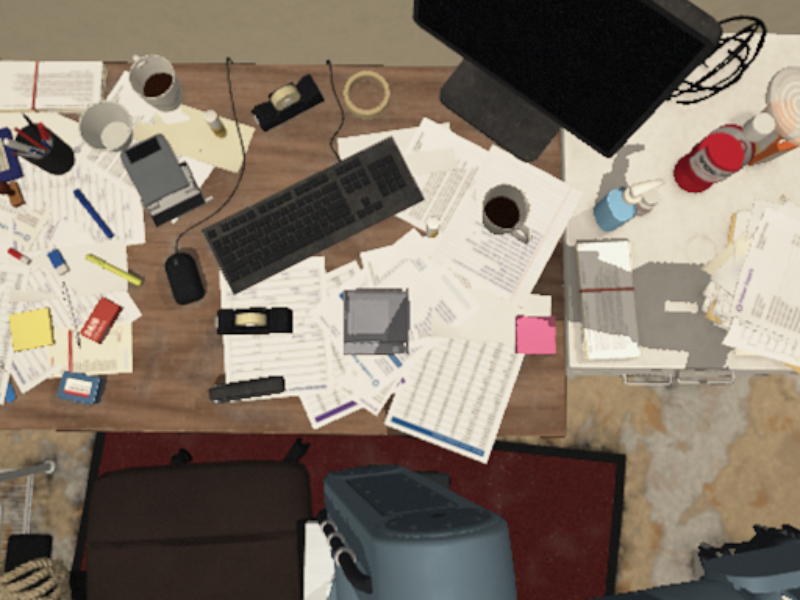

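View pics/side0.png

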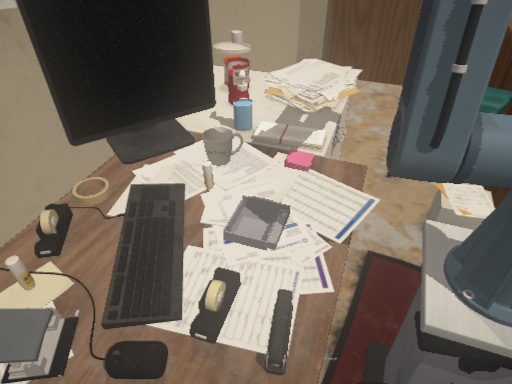

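The top view shows the stapler at about (158,249) in native pixels, the dispenser at (163,205) on its far side, the tray at (241,205), the pad at (343,214), the mug at (323,134) and the glue stick at (277,145). Next I measure the tray and stapler from the depth image.

```bash
python3 - <<'E'
from h import *
P=np.load('pics/P.npy');im=cv2.imread('pics/top0.png')
def box(n,u0,u1,v0,v1,zl,zh):
    Q=P[v0:v1,u0:u1].reshape(-1,3);Q=Q[(Q[:,2]>zl)&(Q[:,2]<zh)]
    r=cv2.minAreaRect(Q[:,:2].astype(np.float32)); 
    print(n,len(Q),'z',np.percentile(Q[:,2],[5,50,95]).round(4),'rect',np.round(r[0],4),np.round(r[1],4),round(r[2],2)); print(cv2.boxPoints(r).round(4).tolist()); return Q
box('desk',200,215,215,235,-1,1)
box('stapler arm',128,190,236,262,.035,.065)
box('stapler all',128,190,236,262,.012,.065)
box('dispenser',132,192,190,218,.012,.1)
box('tray',212,268,178,232,.025,.06)
box('traywall45',212,268,178,232,.0405,.06)
box('pad',325,360,198,230,.012,.05)
box('mug',305,342,112,160,.02,.12)
box('glue',268,286,134,156,.02,.12)
# tray height map (mm)
print((P[180:232:2,214:268:2,2]*1000).round().astype(int))
c=cv2.resize(im[170:270,120:280],(800,500),interpolation=cv2.INTER_CUBIC);cv2.imwrite('pics/b.png',c)
E
```

```text
desk 299 z [-0.0018  0.003   0.0075] rect [0.4828 0.1315] [0.0606 0.045 ] 1.31
[[0.4519999921321869, 0.15330000221729279], [0.453000009059906, 0.10830000042915344], [0.5135999917984009, 0.10970000177621841], [0.5126000046730042, 0.15469999611377716]]
stapler arm 427 z [0.039  0.0467 0.0527] rect [0.4076 0.2756] [0.0295 0.1448] 9.83
[[0.3806999921798706, 0.34439998865127563], [0.40540000796318054, 0.20180000364780426], [0.4343999922275543, 0.20679999887943268], [0.4097000062465668, 0.34940001368522644]]
stapler all 457 z [0.0316 0.0463 0.0526] rect [0.4053 0.2766] [0.0343 0.1481] 9.06
[[0.3765999972820282, 0.34709998965263367], [0.4000000059604645, 0.20080000162124634], [0.43389999866485596, 0.2062000036239624], [0.4104999899864197, 0.35249999165534973]]
dispenser 804 z [0.017  0.0378 0.0749] rect [0.5413 0.2708] [0.0507 0.149 ] 2.16
[[0.5131000280380249, 0.3443000018596649], [0.5187000036239624, 0.19539999961853027], [0.5694000124931335, 0.1973000019788742], [0.5637999773025513, 0.34619998931884766]]
tray 535 z [0.0294 0.036  0.0462] rect [0.5435 0.0246] [0.1306 0.1305] 1.13
[[0.4769
[... 15786 characters left out ...]
        4                    3                    1]
 [                   5                    2                    1
                     3                    1                    1
                     1                   -1                    4
                     0                    2                    6
                     0                    6                   -2
                     1                    0                    8
                     1                    4                    4
                     1                    4                   -2
                     1                    4                    1]]<stdin>:17: RuntimeWarning: invalid value encountered in cast
```

View pics/b.png

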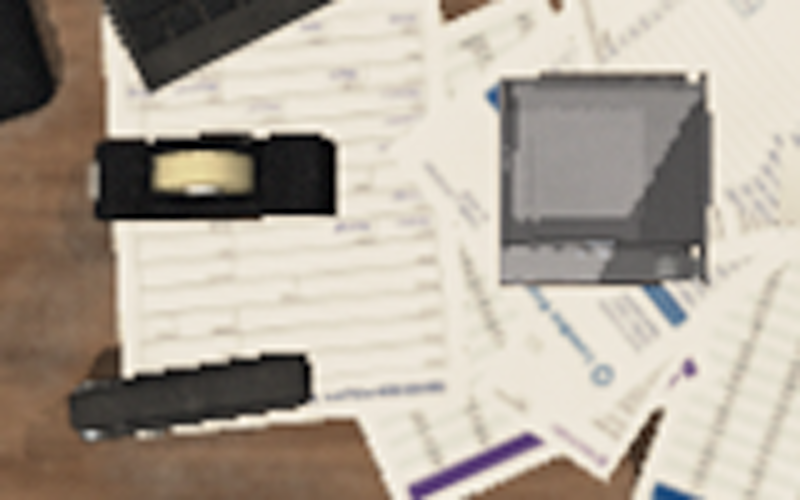

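The tray edges fit the 130 mm width, with the axis yawed about 1° and its origin near (0.553, 0.030). The stapler is at (0.405, 0.276), its length at about 99.5° in the world frame. I'll bring the shut fingers over the tray, with tool y along world x.

Request:
drive_tool(plan=[[[0.25, -0.19, 0, -0.1], [0.5, -0.38, 0, -0.2], [0.75, -0.57, 0, -0.3], [0.98, -0.75, 0, -0.4056], [0.98, -0.75, 0, -0.4056], [0.98, -0.75, 0, -0.4056], [0.98, -0.75, 0, -0.4056], [0.98, -0.75, 0, -0.4056], [0.98, -0.75, 0, -0.4056], [0.98, -0.75, 0, -0.4056], [0.98, -0.75, 0, -0.4056], [0.98, -0.75, 0, -0.4056]]], jaw=1)

```text
time_s: 1.1
eef_pos: [0.459, -0.1366, 0.2311]
eef_rot: [-0.0, 0.699, 0.715, 0.0]
wrist_force: [0.9, -1.2, -0.2]
opening: -0.002
grasp_force: 0.0
```

Request:
drive_tool(plan=[[[0.1, 0.08, 0.05, 0], [0.2, 0.16, 0.1, 0], [0.3, 0.22, 0.15, 0], [0.336, 0.243, 0.22, 0], [0.336, 0.243, 0.29, 0], [0.336, 0.243, 0.35, 0], [0.336, 0.243, 0.41, 0], [0.336, 0.243, 0.47, 0], [0.336, 0.243, 0.51, 0], [0.336, 0.243, 0.52, 0], [0.336, 0.243, 0.52, 0], [0.336, 0.243, 0.52, 0]]])

```text
time_s: 2.1
eef_pos: [0.553, -0.003, 0.0238]
eef_rot: [0.0, 0.7, 0.714, 0.0]
wrist_force: [-0.3, 0.2, 0.1]
opening: 0.001
grasp_force: 0.0
```

Request:
drive_tool(plan=[[[-0.02, 0, 0, 0], [-0.04, 0, 0, 0], [-0.06, 0, 0, 0], [-0.08, 0, 0, 0], [-0.1, 0, 0, 0], [-0.12, 0, 0, 0], [-0.14, 0, 0, 0], [-0.16, 0, 0, 0], [-0.18, 0, 0, 0], [-0.195, 0, 0, 0], [-0.21, 0, 0, 0], [-0.22, 0, 0, 0]]])

```text
time_s: 3.1
eef_pos: [0.5543, -0.0918, 0.0231]
eef_rot: [-0.0, 0.7, 0.714, -0.0]
wrist_force: [2.1, 2.9, 1.4]
opening: 0.004
grasp_force: 1.4
```

```bash
python3 - <<'E'
from h import *
im,d=snap('top','top1');P=cloud('top',d)
cv2.imwrite('pics/c.png',cv2.resize(im[170:270,200:360,::-1],(800,500),interpolation=cv2.INTER_CUBIC))
Q=P[175:235,262:305].reshape(-1,3);Q=Q[(Q[:,2]>.038)&(Q[:,2]<.05)&(Q[:,0]<.54)]
print(np.percentile(Q[:,1],[2,10,50,90]),len(Q));print(ctrl.get_obs()['wrist_force'],ctrl.get_obs()['eef_pos'])
E
```

```text
[-0.10813801 -0.10804864 -0.10650369 -0.1052121 ] 4
[ 0.29015693 -0.24864451 -0.41870829] [ 0.5542666  -0.09234952  0.02311334]
```

View pics/c.png

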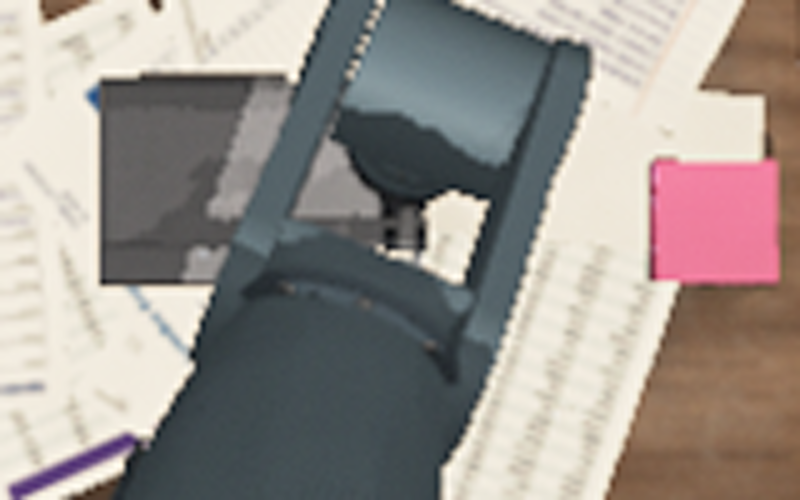

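The tray's end has slid out to about crop x=420. The arm hides the wall and lock, and the note pad (crop 655–780) is well clear. I'll push on gently to the end stop.

Request:
drive_tool(plan=[[[-0.004, 0, 0, 0], [-0.008, 0, 0, 0], [-0.012, 0, 0, 0], [-0.016, 0, 0, 0], [-0.02, 0, 0, 0], [-0.02, 0, 0, 0]]])

```text
time_s: 3.65
eef_pos: [0.5541, -0.0926, 0.023]
eef_rot: [-0.004, 0.7, 0.714, 0.003]
wrist_force: [3.4, 26.5, 8.8]
opening: -0.001
grasp_force: 13.6
```

Firm stop at 26 N, as expected at full extension. I'll back off, lift, and move over to the stapler, then check the lock.

Request:
drive_tool(plan=[[[0.03, 0, 0, 0], [0.05, 0, -0.02, 0], [0.05, 0, -0.1, 0], [0.06, 0, -0.2, 0], [0.1, -0.05, -0.3, 0], [0.2, -0.1, -0.34, 0], [0.3, -0.15, -0.34, 0], [0.4, -0.2, -0.34, 0], [0.5, -0.25, -0.34, -0.02], [0.6, -0.3, -0.34, -0.046], [0.7, -0.35, -0.34, -0.046], [0.8, -0.35, -0.34, -0.046]]])

```text
time_s: 4.65
eef_pos: [0.4098, 0.1977, 0.1595]
eef_rot: [0.0, 0.647, 0.763, -0.001]
wrist_force: [1.2, 0.6, 0.2]
opening: -0.006
grasp_force: 0.0
```

```bash
python3 - <<'E'
from h import *
print(ctrl.get_obs()['eef_pos'],ctrl.get_obs()['eef_rot'])
im,d=snap('top','top2');P=cloud('top',d)
a=cv2.resize(im[170:260,200:360,::-1],(800,450),interpolation=cv2.INTER_CUBIC)
cv2.imwrite('pics/d.png',a)
Q=P[175:235,205:312].reshape(-1,3);Q=Q[(Q[:,2]>.027)&(Q[:,2]<.06)]
r=cv2.minAreaRect(Q[:,:2].astype(np.float32));print(r,cv2.boxPoints(r))
Q=P[236:264,125:195].reshape(-1,3);Q=Q[(Q[:,2]>.035)&(Q[:,2]<.06)]
print(cv2.minAreaRect(Q[:,:2].astype(np.float32)))
E
```

```text
[0.40984716 0.19769935 0.15952942] [ 3.59022677e-04  6.46585606e-01  7.62841013e-01 -7.17833912e-04]
((0.5446375012397766, -0.011090569198131561), (0.13077542185783386, 0.20165354013442993), 1.3065377473831177) [[ 0.47696778  0.08821906]
 [ 0.4815658  -0.11338206]
 [ 0.6123072  -0.1104002 ]
 [ 0.60770917  0.09120092]]
((0.0, 0.0), (0.0, 0.0), 0.0)
```

View pics/d.png

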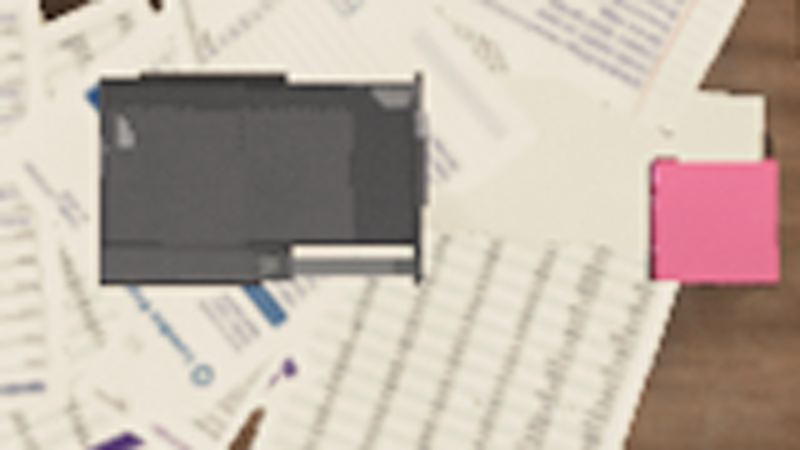

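The tray is now 202 mm long overall (it was 130.5), with the end wall at crop x=420. The button spot is at crop (270,265), right at the lock hole. I'll average depth there to confirm it is proud.

```bash
python3 - <<'E'
from h import *
D=[]
for i in range(12):
    im,d=ctrl.camera('top');d=d.copy();d[d==0]=np.nan;D.append(d)
d=np.nanmean(D,0);P=cloud('top',d)
print((P[214:230,236:262,2]*1000).round(0).astype(int).tolist().__str__().replace('],','],\n'))
o=ctrl.get_obs();print(o['eef_pos'],o['eef_rot'],o['time_s'])
im,d=snap('wrist','w2')
Q=P[225:275,110:200].reshape(-1,3);Q=Q[(Q[:,2]>.035)&(Q[:,2]<.06)];print(len(Q),Q.mean(0) if len(Q) else 0)
E
```

```text
[[8, 7, 8, 7, 7, 9, 8, 9, 9, 8, 8, 8, 8, 10, 11, 9, 10, 8, 9, 9, 9, 9, 11, 8, 9, 9],
 [7, 9, 7, 10, 8, 8, 8, 5, 8, 7, 7, 7, 9, 9, 10, 8, 10, 11, 9, 10, 9, 7, 10, 10, 9, 9],
 [6, 7, 8, 7, 7, 8, 7, 7, 7, 8, 9, 8, 8, 9, 8, 10, 9, 10, 9, 10, 8, 10, 9, 10, 10, 10],
 [7, 7, 7, 8, 7, 7, 7, 8, 8, 8, 7, 8, 8, 10, 11, 12, 11, 10, 9, 9, 10, 10, 10, 11, 11, 9],
 [8, 9, 8, 9, 8, 7, 8, 8, 10, 8, 7, 8, 7, 33, 33, 33, 32, 32, 33, 30, 31, 31, 30, 32, 31, 30],
 [35, 36, 35, 35, 35, 35, 34, 34, 35, 34, 34, 36, 37, 34, 35, 35, 36, 35, 34, 35, 35, 35, 36, 2, 3, 3],
 [37, 38, 37, 37, 37, 37, 38, 37, 37, 37, 37, 36, 37, 39, 36, 37, 36, 37, 38, 38, 37, 39, 36, 3, 4, 2],
 [37, 37, 37, 37, 37, 37, 38, 36, 37, 36, 38, 37, 38, 37, 37, 36, 33, 42, 43, 43, 38, 36, 38, 32, 32, 31],
 [37, 37, 36, 38, 37, 38, 38, 37, 37, 36, 37, 38, 37, 37, 37, 37, 31, 42, 42, 45, 37, 37, 39, 33, 33, 31],
 [37, 37, 36, 36, 38, 37, 36, 36, 38, 37, 36, 38, 38, 37, 38, 37, 33, 43, 44, 43, 37, 36, 37, 32, 33, 32],
 [36, 37, 36, 38, 37, 37, 38, 37, 36, 37, 37, 35, 36, 37, 36, 37, 33, 33, 42, 32, 37, 37, 38, 32, 33, 33],
 [38, 36, 38, 37, 38, 37, 38, 37, 36, 38, 36, 36, 36, 37, 37, 37, 37, 38, 36, 38, 36, 38, 37, 2, 3, 2],
 [19, 18, 17, 20, 18, 19, 19, 17, 18, 16, 16, 16, 16, 16, 15, 17, 17, 2, 2, 2, 2, 2, 2, 2, 3, 2],
 [1, 3, 2, 3, 3, 3, 2, 3, 3, 3, 2, 3, 2, 4, 2, 3, 2, 2, 3, 2, 2, 2, 2, 3, 2, 2],
 [3, 2, 2, 1, 1, 2, 2, 1, 3, 3, 1, 2, 2, 2, 2, 1, 2, 2, 2, 1, 1, 2, 2, 3, 3, 3],
 [2, 3, 1, 2, 5, 2, 3, 2, 5, 4, 2, 2, 3, 3, 2, 2, 3, 4, 1, 2, 2, 3, 2, 2, 2, 1]]
[0.41269147 0.19632667 0.15922811] [-2.97775987e-05  6.47195729e-01  7.62323868e-01 -9.13728530e-05] 5.3
73 [0.37864127 0.36610584 0.04370779]
```

The button reads 42–43 mm against 37 mm for the sleeve, so it has clicked out. Now to the stapler.

Request:
drive_tool(plan=[[[0.08, 0.016, 0, 0], [0.16, 0.016, 0, 0], [0.199, 0.016, 0, 0], [0.199, 0.016, 0.06, 0], [0.199, 0.016, 0.13, 0], [0.199, 0.016, 0.2, 0], [0.199, 0.016, 0.26, 0], [0.199, 0.016, 0.3, 0], [0.199, 0.016, 0.33, 0], [0.199, 0.016, 0.343, 0], [0.199, 0.016, 0.343, 0], [0.199, 0.016, 0.343, 0]]], jaw=0.2)

```text
time_s: 6.35
eef_pos: [0.4059, 0.2767, 0.0224]
eef_rot: [0.0, 0.647, 0.763, 0.0]
wrist_force: [-0.3, 0.4, 0.7]
opening: 0.804
grasp_force: 0.0
```

Request:
drive_tool(plan=[[[0, 0, 0, 0], [0, 0, 0, 0], [0, 0, 0, 0], [0, 0, 0, 0], [0, 0, 0, 0], [0, 0, 0, 0], [0, 0, 0, 0], [0, 0, 0, 0]]], jaw=1)

```text
time_s: 7.02
eef_pos: [0.4064, 0.277, 0.0232]
eef_rot: [0.0, 0.646, 0.763, 0.001]
wrist_force: [-2.1, -0.7, 6.3]
opening: 0.296
grasp_force: 59.5
```

Grip achieved. I'll lift it clear of the tape dispenser, then carry it over the tray.

Request:
drive_tool(plan=[[[0, 0, -0.03, 0], [0, 0, -0.08, 0], [0, 0, -0.14, 0], [0, 0, -0.2, 0], [0, 0, -0.25, 0], [-0.03, -0.005, -0.275, 0], [-0.09, -0.015, -0.275, 0], [-0.16, -0.026, -0.275, 0], [-0.23, -0.038, -0.275, 0], [-0.3, -0.05, -0.275, 0], [-0.36, -0.06, -0.275, 0], [-0.37, -0.062, -0.275, 0]]])

```text
time_s: 8.02
eef_pos: [0.405, 0.1239, 0.132]
eef_rot: [0.0, 0.647, 0.762, -0.001]
wrist_force: [0.2, -0.3, -2.3]
opening: 0.296
grasp_force: 59.9
```

Request:
drive_tool(plan=[[[-0.03, 0.03, 0, 0.005], [-0.08, 0.08, 0, 0.015], [-0.14, 0.13, 0, 0.025], [-0.2, 0.18, 0, 0.035], [-0.26, 0.22, 0, 0.046], [-0.32, 0.26, 0, 0.046], [-0.37, 0.29, 0, 0.046], [-0.398, 0.309, 0, 0.046], [-0.398, 0.309, 0, 0.046], [-0.398, 0.309, 0, 0.046]]])

```text
time_s: 8.85
eef_pos: [0.553, -0.0097, 0.1316]
eef_rot: [-0.001, 0.7, 0.714, -0.0]
wrist_force: [0.4, 0.3, -2.9]
opening: 0.293
grasp_force: 59.9
```

```bash
python3 - <<'E'
from h import *
o=ctrl.get_obs();print(o['eef_pos'],o['eef_rot'],o['time_s'],o['wrist_force'],o['opening'],o['grasp_force'])
s,_=snap('side','side3')
cv2.imwrite('pics/e.png',cv2.resize(s[130:300,150:380,::-1],(800,591),interpolation=cv2.INTER_CUBIC))
E
```

```text
[ 0.55301955 -0.0096611   0.13163677] [-7.54147594e-04  7.00194572e-01  7.13951658e-01 -1.51677590e-04] 8.85 [ 0.3921442   0.28481293 -2.87464285] 0.2931907944029865 59.90167065084506
```

View pics/e.png

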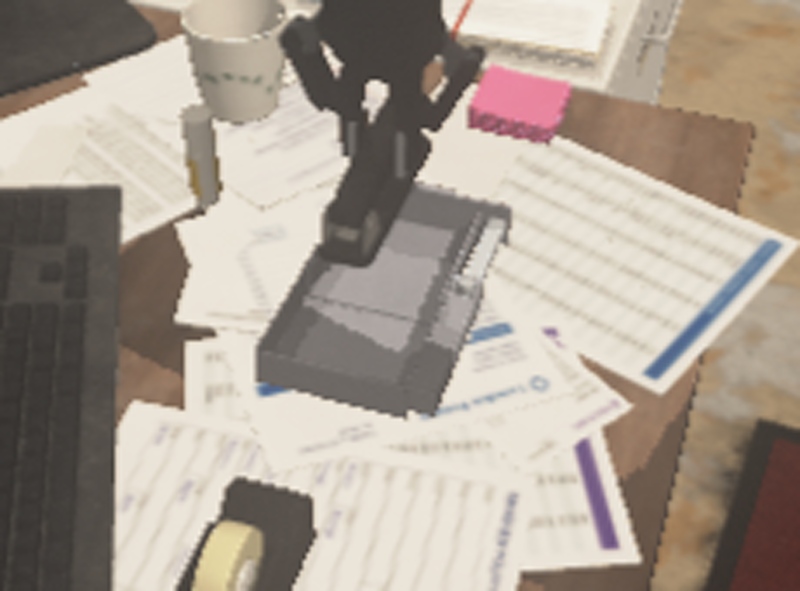

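The stapler hangs level, lengthwise over the tray (crop 330–430, 100–260). I'll lower it slowly to about 2 mm above the floor.

Request:
drive_tool(plan=[[[0, 0, 0.03, 0], [0, 0, 0.07, 0], [0, 0, 0.11, 0], [0, 0, 0.15, 0], [0, 0, 0.18, 0], [0, 0, 0.2, 0], [0, 0, 0.215, 0], [0, 0, 0.225, 0], [0, 0, 0.235, 0], [0, 0, 0.242, 0], [0, 0, 0.242, 0], [0, 0, 0.242, 0]]])

```text
time_s: 9.9
eef_pos: [0.5537, -0.0102, 0.0356]
eef_rot: [0.0, 0.7, 0.714, 0.0]
wrist_force: [-0.4, -0.3, -2.8]
opening: 0.293
grasp_force: 59.9
```

Request:
drive_tool(plan=[[[0, 0, 0.003, 0], [0, 0, 0.005, 0], [0, 0, 0.007, 0], [0, 0, 0.007, 0], [0, 0, 0.007, 0]]])

```text
time_s: 10.32
eef_pos: [0.5537, -0.0103, 0.0328]
eef_rot: [0.0, 0.7, 0.714, 0.0]
wrist_force: [0.1, 0.2, 0.7]
opening: 0.296
grasp_force: 60.2
```

Contact: the floor now carries the weight. I'll release part way so the fingers stay clear of the walls, then lift straight up.

Request:
drive_tool(plan=[[[0, 0, 0, 0], [0, 0, 0, 0], [0, 0, 0, 0], [0, 0, 0, 0], [0, 0, 0, 0], [0, 0, 0, 0]]], jaw=0.52)

```text
time_s: 10.82
eef_pos: [0.5535, -0.0101, 0.0325]
eef_rot: [0.0, 0.7, 0.714, 0.0]
wrist_force: [-0.2, 0.5, -0.0]
opening: 0.48
grasp_force: 0.0
```

Request:
drive_tool(plan=[[[0, 0, -0.01, 0], [0, 0, -0.03, 0], [0, 0, -0.06, 0], [0, 0, -0.1, 0], [0, 0, -0.16, 0], [0, 0, -0.24, 0], [0, 0, -0.32, 0], [0.1, -0.08, -0.38, 0], [0.2, -0.16, -0.4, 0], [0.3, -0.24, -0.4, 0], [0.4, -0.3, -0.4, 0], [0.5, -0.35, -0.4, 0]]])

```text
time_s: 11.82
eef_pos: [0.4298, 0.1526, 0.1938]
eef_rot: [0.001, 0.7, 0.714, 0.001]
wrist_force: [0.8, 0.3, 0.0]
opening: 0.482
grasp_force: 0.0
```

```bash
python3 - <<'E'
from h import *
D=[]
for i in range(8):
    im,d=ctrl.camera('top');d=d.copy();d[d==0]=np.nan;D.append(d)
d=np.nanmean(D,0);P=cloud('top',d)
cv2.imwrite('pics/f.png',cv2.resize(im[100:280,120:360,::-1],(800,600),interpolation=cv2.INTER_CUBIC))
Q=P[180:228,215:290].reshape(-1,3)
A=Q[(Q[:,2]>.05)&(Q[:,2]<.07)];r=cv2.minAreaRect(A[:,:2].astype(np.float32));print(len(A),r,np.percentile(A[:,2],[5,50,95]))
print('fit',np.linalg.lstsq(np.c_[A[:,:2]-A[:,:2].mean(0),np.ones(len(A))],A[:,2],rcond=None)[0])
print('button',P[221:224,253:256,2].round(3).tolist());o=ctrl.get_obs();print(o['eef_pos'],o['time_s'],o['wrist_force'])
E
```

```text
384 ((0.553156316280365, -0.012409836053848267), (0.02533663995563984, 0.14064383506774902), 0.6901195049285889) [0.05134995 0.05690053 0.06038783]
fit [ 0.04521268 -0.01862272  0.05648462]
button [[0.041, 0.043, 0.043], [0.046, 0.042, 0.042], [0.041, 0.041, 0.043]]
[0.43185632 0.15051379 0.19225229] 12.2167 [-0.66119157  0.84462978 -0.22631029]
```

View pics/f.png

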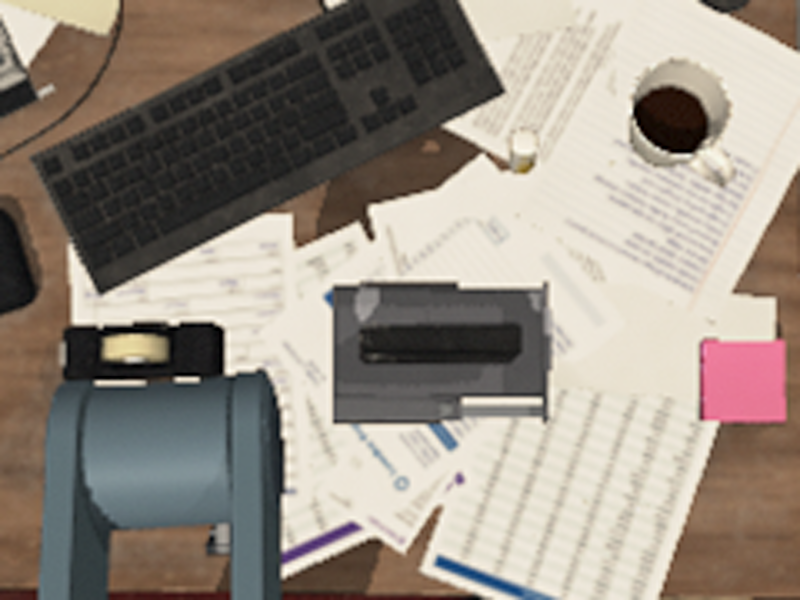

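The stapler lies flat and centred in the tray (crop 360–520, 325–360), its top at about 60 mm. The button is still up at 42 mm and the bystanders are where they were. The arm is clear, so I'm handing in.

```bash
python3 -c "
from h import *
print(ctrl.hand_in())"
```

```text
the job is handed in; nothing more can be done
None
```

I pushed the tray out until its lock button clicked up, laid the stapler flat and lengthwise near the middle, left the bystanders where they were, and handed the job in at about 12 s; no verdict was returned.

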